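# Draw a batch of knobs from the gravity feeder

## Task

Stand the long-handled cup on the feeder's base plate, centred under its spout, and only then pull the shutter out all the way so that the three wooden knobs drop into the cup. Push the shutter fully home again before you move the cup, then set the cup with all three knobs down upright on the middle of the small wooden board and let go. Do not knock over the two small bottles that stand about.

Things in the scene. Friction and masses are not known exactly. Their poses are not given: they have to be found in the camera images.
- feeder: Fixed gravity feeder, 235 mm tall. Origin on the table on the axis of its square throat (outer 52 mm, bore 44 mm, 111 to 207 mm high, a flared mouth 95 mm wide above). Front is -x. Base plate 6 mm thick: x -70 to +100, y -55 to +55 mm. Post at x +63 to +93 mm, 50 mm wide, 206 mm high. Shutter and rails (101 to 113 mm high, 66 mm wide) stick out to -y; open below at front and at +y.
- spout (a point): Centre of the feeder's outlet, its lowest edge, 94 mm above the table and 88 mm above the base plate.
- shutter (a joint): Shutter of the feeder, a flat steel slide: 0 = home (closed; it may start up to 4 mm out), 0.060 m = fully out (a stop at each end). It slides level to the feeder's -y, needs about 3 N and stays where it is left. The knobs drop when it is out by about 40 mm.
- shutter_knob (a point): Grip point, 150 mm above the table, of the shutter's upright black post (18 mm diameter, 116 to 176 mm high, head 23 mm wide on its last 7 mm). It moves with the shutter; when home it is 138 mm from the throat's axis along the feeder's -y. Pinch it from above along the feeder's x axis; closing along y, a wide gripper would meet the throat.
- cup: Loose aluminium cup, 0.13 kg, 66 mm high, 84 mm outer diameter at the foot and 92 mm at the rim, wall 3 mm, floor 4 mm thick with a low boss in its middle. Origin at the centre of its underside, z up. A straight wooden handle 16 mm wide and 20 mm high sticks out level along the cup's own -x, from 44 to 169 mm from the axis, its middle 54 mm above the underside.
- cup_grip (a point): Place to pinch the cup's handle from above, across its 16 mm width: middle of the bar, 130 mm from the cup's axis, 54 mm above its underside. Seen from the cup's axis it lies towards the cup's -x.
- knob0_mid (a point): Middle of a turned wooden ball-shaped drawer knob with a small flat foot, 32 mm diameter, 30 mm high, 16 g: the lowest of three stacked loose in the throat, resting on the shutter.
- knob1_mid (a point): Middle of the second of the three equal knobs.
- knob2_mid (a point): Middle of the third, uppermost knob.
- board: Small wooden board fixed to the table, 90 mm (x) x 130 mm (y) x 18 mm high. Origin at the centre of its underside; its top is 18 mm above the table. The cup stands on its middle at the end.
- bottle: White plastic bottle standing loose on the table somewhere in front of the feeder, 49 mm diameter, 90 mm high, 0.2 kg. Origin at the centre of its underside, z up. It may be moved but must stay upright.
- dropper: Small brown bottle with a black dropper cap standing loose behind the board, 34 mm diameter, 102 mm high. Origin at the centre of its underside, z up. It may be moved but must stay upright.
Mind the look-alikes: they are no part of the job. Leave any orange look-alike of the board alone.

How it is judged:
By the outcome, as a careful person would: the job done as asked, in the order asked, and still so for the second after the job is handed in, with the robot touching nothing.
It also fails if it takes over 72 s, if anything falls off the work surface, if the arm or the gripper's body presses on something with over 40 N, if the wrist force passes 120 N, or if a joint passes its speed limit or range.

## Robot

A 6-joint arm with a two-finger parallel gripper is mounted at the origin on a cart in front of the work surface, level with it; the furniture and walls round the work are solid. World frame = base frame: x ahead of the robot, y to its left, z up, the work surface at z = 0. Lengths are in m, angles in degrees, forces in N, time in s.
With the tool pointing down it reaches from about 0.3 to 0.75 m from the base axis. Payload 8.5 kg.
Tool frame: the origin (TCP) lies at the very end of the fingers, on their centre line; the grasp point (between the pads) lies 19 mm behind it; z points along the fingers, y is the line along which they close (so a half turn about z gives the same grasp; the last joint's range is limited). The gripper opens to 85 mm and grips with 20 to 120 N. Pads are 22 mm wide; open, the fingers measure 114 mm over their backs; the gripper's body (76 mm by 85 mm) begins 54 mm behind the grasp point. The pads swing forward as they close: fully open they stand 13 mm farther back than shut.
Start: joints at [-78.226, 21.807, 74.336, -0, 83.858, -12.336], TCP at [0.225, -0.502, 0.231] pointing down, gripper open.
Joint ranges: [-178.18, 178.18], [-50.72, 133.34], [12.68, 142.11], [-81.47, 261.47], [9.98, 163.14], [-165.26, 165.26]. Speed limits (degrees/s): [136.94, 136.94, 180, 180, 180, 180].

## Interface

Orientations are given as a 3x3 rotation matrix whose columns are the frame's x, y, z axes.
In Python, from rig import env, imaging gives the robot as it stands. The module is installed in compiled form; this text tells all that it offers.
- The arm moves only by the tool arm_command, never from a script. Its arguments are lists of equal length, an entry for each row: "turn": the turn, a rotation vector about the tool's x, y, z in units of 5 degrees (1.0 is 5 degrees), a list of three; "xyz": the shift along the tool's x, y, z in units of 50 mm (1.0 is 50 mm), a list of three; "claw": the finger opening in mm, from 0 to 85.4. A call has 1 to 12 rows; each row shifts and turns the commanded pose from where the row before left it, along the tool's axes as they then stand; what a row does not reach is not made up. A row lasts 1/10 s, in which the tool goes at most 50 mm and 8.59 degrees, less where a joint would pass 70% of its speed; a pose out of reach is approached as far as the arm can. A call is refused whole if a number of a shift passes 1 or a number of a turn 1, either way. A call with a gripper value outside its range is refused whole. The fingers move at their own pace and stop on an object; "squeeze" is the grip in N (left out, the last holds). Time passes only in rows, so rows that do not move let the fingers close. It gives the time, the measured TCP pose, the force, the opening and the grip force at its end, in the units of the state.
- env.observe(): the state, without advancing time (a new reading comes with each control period).
- imaging.get_image(name): name is "scene" or "top"; returns (picture, depth): 384x512x3 uint8, blue, green, red; 384x512 float32, m along the optical axis (not along the pixel's ray), 0 where there is no reading.
- imaging.camera_info(name): a dict with "camera_matrix" (3x3 intrinsics, pixels), "k1" (the pictures are not rectified: a ray, as slopes to the right and down, at radius r is drawn at 1 + k1 r^2 times it, then the intrinsics apply), "rvec" (rotation vector, rad) and "tvec" (3), from world to camera coordinates, as OpenCV has them. Camera axes: x right, y down, z forward; pixel columns grow to the right and rows downward; lengths in m; the calibration is good to about 2 mm. A picture is of the moment at which its call begins. camera_info takes no time and is no camera call.
- env.close_job(): hands the job in; it is judged then, once.
The state is a dict: "time_s": time; "q": joint angles; "qvel": joint speeds; "joint_efforts": joint torques, N m; "position": TCP position; "tool_rot": TCP orientation; "ft_force": force on the tool from outside, world axes, zero at the start; "wrist_torque": the same for the moment, N m; "grip_width": finger opening in m; "gripper_force": force on a finger pad.
Only numpy, scipy, OpenCV 4.12 (cv2) and the standard library are available. Lean on these libraries where they do the work, as an engineer would, in place of code of your own. Each camera call takes 0.05 s, during which the arm holds its last target. There are 200 camera calls.

## Working session

There is one attempt and no reset: what is moved stays moved. The work goes in short steps, Python scripts to look and compute and a tool call to move; the robot and the scene stay as the last step left them, time stands still between calls to the robot, and variables do not carry over. Pictures are saved under pics/ and viewed, at most 10 in all, crops included, and the job is handed in when it is done.

Besides the shell and the picture viewer there is one more tool, called after ">>>" as name(argument=value, ...) on one line, values as JSON. arm_command: Moves the arm, as the interface text tells. Its arguments: {"type":"object","properties":{"turn":{"type":"array"},"xyz":{"type":"array"},"claw":{"type":"array"},"squeeze":{"type":"number"}},"required":["turn","xyz","claw"]}

```bash
mkdir -p pics
cat > h.py <<'E'
import numpy as np, cv2
from rig import env, imaging
def cam(n):
    c=imaging.camera_info(n);R=cv2.Rodrigues(np.array(c["rvec"],float))[0]
    return np.array(c["camera_matrix"],float),float(c["k1"]),R,np.array(c["tvec"],float).ravel()
def ray(n,uv):
    K,k1,R,t=cam(n)
    p=cv2.undistortPoints(np.array(uv,float).reshape(-1,1,2),K,np.array([k1,0,0,0.])).reshape(-1,2)
    d=np.c_[p,np.ones(len(p))]
    return -R.T@t,d@R
def onz(n,uv,z):
    o,d=ray(n,uv);return o+d*((z-o[2])/d[:,2])[:,None]
def cloud(n,depth):
    v,u=np.mgrid[:384,:512];o,d=ray(n,np.c_[u.ravel(),v.ravel()])
    P=o+d*depth.ravel()[:,None];P[depth.ravel()==0]=np.nan
    return P.reshape(384,512,3)
def proj(n,P):
    K,k1,R,t=cam(n)
    return cv2.projectPoints(np.array(P,float).reshape(-1,1,3),cv2.Rodrigues(R)[0],t,K,np.array([k1,0,0,0.]))[0].reshape(-1,2)
E
python3 - <<'E'
from h import *
for n in("scene","top"):
    im,d=imaging.get_image(n);cv2.imwrite(f"pics/{n}0.png",im);np.save(f"{n}0.npy",d)
    K,k1,R,t=cam(n);print(n,-R.T@t,R[2],K[0,0],k1)
a=cv2.imread("pics/scene0.png");b=cv2.imread("pics/top0.png")
s=env.observe();print(s["position"],s["tool_rot"],s["time_s"])
E
```

```text
scene [-0.19144091  1.09117612  0.73665243] [ 0.53026401 -0.72453451 -0.44030652] 423.365480730492 -0.07140881783415048
top [0.33344727 0.09874256 1.4563193 ] [ 0.14311989 -0.00586014 -0.98968801] 411.55237330917294 -0.06174326325912349
[ 0.22460234 -0.50176419  0.23077191] [[ 9.12783275e-01  4.08444140e-01 -2.76954388e-04]
 [ 4.08444138e-01 -9.12782386e-01  1.30464069e-03]
 [ 2.80073755e-04 -1.30397459e-03 -9.99999111e-01]] 0.1
```

View pics/scene0.png

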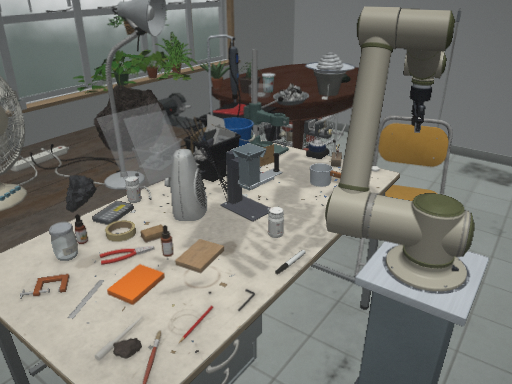

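View pics/top0.png

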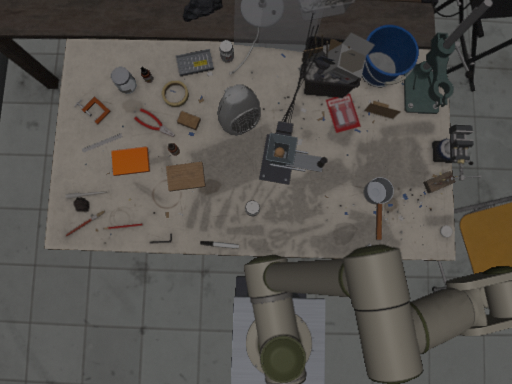

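The top view shows the feeder throat at about (281,152), the shutter post (322,161), cup (378,190) with its handle running to (379,240), the board (185,177), bottle (252,208) and dropper (173,149). Next I measure these with depth.

Run:
```python
from h import *
d=np.load("top0.npy");P=cloud("top",d);im=cv2.imread("pics/top0.png")
def sel(u0,u1,v0,v1,z0,z1):
    Q=P[v0:v1,u0:u1].reshape(-1,3);m=(Q[:,2]>z0)&(Q[:,2]<z1);return Q[m]
def rect(name,Q):
    r=cv2.minAreaRect((Q[:,:2]*1000).astype(np.float32));print(name,len(Q),np.round(r[0],1),np.round(r[1],1),round(r[2],1),"mean",np.round(Q.mean(0)*1000,1))
print("table z",np.nanmedian(P[170:200,215:240,2]))
rect("board",sel(160,210,155,198,.010,.026))
rect("base",sel(255,300,125,190,.003,.011))
rect("mouth",sel(255,310,120,185,.215,.25))
rect("shutterrail",sel(295,330,140,180,.10,.125))
rect("post",sel(310,335,145,175,.15,.19))
rect("cuprim",sel(355,400,170,208,.055,.08))
rect("handle",sel(370,390,208,250,.045,.08))
rect("bottle",sel(235,270,190,225,.08,.1))
rect("dropper",sel(163,185,138,160,.085,.11))
c=cv2.resize(im[115:255,150:420],None,fx=2.9,fy=2.9,interpolation=cv2.INTER_CUBIC);cv2.imwrite("pics/c1.png",c)
s=cv2.imread("pics/scene0.png");cv2.imwrite("pics/c2.png",cv2.resize(s[130:280,150:350],None,fx=4,fy=4,interpolation=cv2.INTER_CUBIC))
```

```text
table z -0.00034929228995883577
board 931 [563.8 333.1] [ 91.4 152.7] 9.4 mean [561.1 343.6  17.6]
base 621 [643.6  17.4] [235.7 160.7] 1.7 mean [603.1  30.9   6. ]
mouth 480 [621.7  18.5] [86.1 87.6] 81.6 mean [624.7  17.2 226.9]
shutterrail 440 [610.4 -84.2] [98.  68.4] 88.1 mean [607.4 -76.4 109.1]
post 45 [ 600.6 -121.9] [20.3 19.2] 81.8 mean [ 600.3 -120.6  173.7]
cuprim 143 [ 524.8 -334.8] [91.5 92.9] 42.6 mean [ 519.9 -337.9   64.2]
handle 191 [ 410.3 -330.6] [ 18.  106.1] 88.7 mean [ 410.2 -329.5   62.1]
bottle 148 [451.8 102.8] [42.4 42.5] 46.5 mean [451.7 102.6  89.7]
dropper 14 [655.7 388.9] [13.9 10. ] 82.7 mean [654.6 388.   95. ]
```

View pics/c1.png

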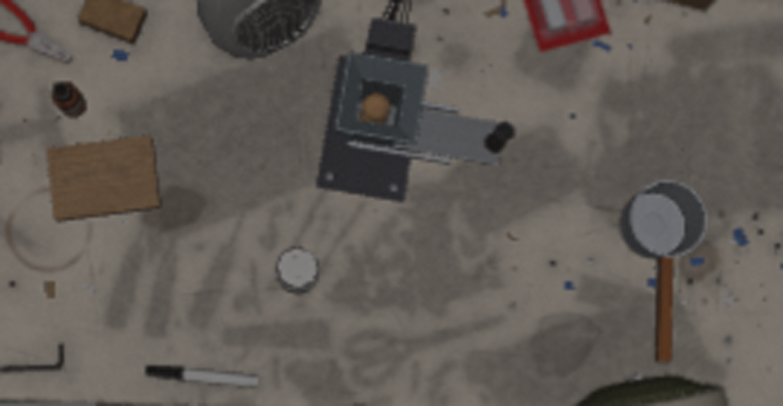

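View pics/c2.png

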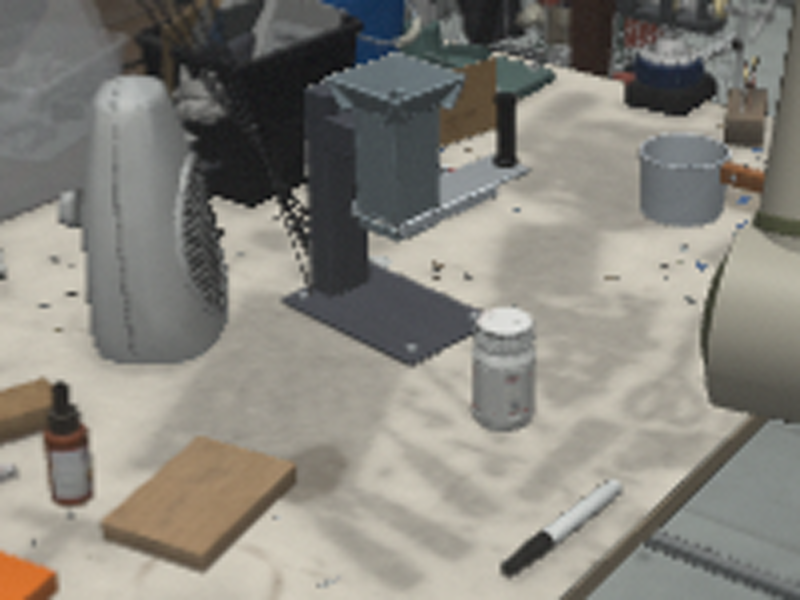

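The crops show the throat clear at the front, the bottle front-left of the feeder, the dropper behind the board, and the shutter nearly home. I'll refine the board and cross-check the feeder and cup with the scene camera.

Run:
```python
from h import *
def rect(name,Q):
    if len(Q)<5: print(name,len(Q));return
    r=cv2.minAreaRect((Q[:,:2]*1000).astype(np.float32));print(name,len(Q),np.round(r[0],1),np.round(r[1],1),round(r[2],1))
for n in("top","scene"):
    d=np.load(n+"0.npy");P=cloud(n,d);im=cv2.imread(f"pics/{n}0.png")
    X,Y,Z=P[...,0],P[...,1],P[...,2]
    def box(name,x0,x1,y0,y1,z0,z1,er=0):
        m=((X>x0)&(X<x1)&(Y>y0)&(Y<y1)&(Z>z0)&(Z<z1)).astype(np.uint8)
        k,l,st,_=cv2.connectedComponentsWithStats(m)
        if k>1: m=l==1+np.argmax(st[1:,4])
        rect(n+" "+name,P[m>0])
    box("board",.48,.64,.25,.43,.012,.024)
    box("mouth",.56,.69,-.05,.09,.227,.245)
    box("post",.57,.63,-.17,-.09,.165,.185)
    box("rail",.56,.66,-.16,-.035,.10,.118)
    box("cup",.46,.60,-.40,-.27,.058,.075)
    box("handle",.34,.47,-.37,-.29,.045,.07)
    box("bottle",.40,.50,.05,.15,.08,.097)
    box("base",.50,.6,-.07,.1,.003,.010)
    print(onz(n,[[259.7,179.5],[289.3,184.3]],.006) if n=="top" else onz(n,[[253.2,220.5],[270,209]],.006))
```

```text
top board 894 [562.1 343.9] [ 91.6 130.7] 9.2
top mouth 260 [621.7  18.5] [86.1 87.6] 81.6
top post 41 [ 600.6 -121.9] [20.3 19.2] 81.8
top rail 439 [610.4 -84.2] [98.  68.4] 88.1
top cup 139 [ 523.4 -333.4] [91.9 96.5] 45.1
top handle 197 [ 413.5 -330.6] [ 18.  112.5] 88.7
top bottle 146 [451.8 102.8] [42.4 42.5] 46.5
top base 321 [568.5  29.5] [125.6  62.9] 89.9
[[ 0.55800858  0.07854382  0.006     ]
 [ 0.54390764 -0.02740052  0.006     ]]
scene board 806 [564.3 349.2] [ 93.2 134.1] 8.7
scene mouth 127 [624.3  23.2] [90.3 91.6] 82.7
scene post 22 [ 603.1 -114.9] [21.4 17.7] 48.1
scene rail 160 [608.6 -77.9] [85.3 64.7] 89.7
scene cup 100 [ 526.7 -329.7] [ 91.4 106. ] 47.1
scene handle 43 [ 451.  -328.5] [22.9 37.2] 84.9
scene bottle 113 [455.  109.7] [45.2 45.8] 72.9
scene base 167 [575.5  34. ] [110.5  48.4] 89.8
[[ 0.55718254  0.08950505  0.006     ]
 [ 0.55657508 -0.0109955   0.006     ]]
```

>>> arm_command(turn=[[0, 0, 0.873], [0, 0, 0.873], [0, 0, 0.873], [0, 0, 0.873], [0, 0, 0.873], [0, 0, 0.873]], xyz=[[0, 0, 0], [0, 0, 0], [0, 0, 0], [0, 0, 0], [0, 0, 0], [0, 0, 0]], claw=[50, 50, 50, 50, 50, 50])

```text
time_s: 0.7
position: [0.2246, -0.5018, 0.231]
tool_rot: [[0.999, -0.039, -0.0], [-0.039, -0.999, 0.001], [-0.0, -0.001, -1.0]]
ft_force: [0.5, 0.4, -0.3]
grip_width: 0.0496
gripper_force: 0.0
```

>>> arm_command(turn=[[0, 0, 0], [0, 0, 0], [0, 0, 0], [0, 0, 0], [0, 0, 0], [0, 0, 0], [0, 0, 0], [0, 0, 0], [0, 0, 0], [0, 0, 0]], xyz=[[0.41, -0.445, 0], [0.41, -0.445, 0], [0.41, -0.445, 0], [0.41, -0.445, 0], [0.41, -0.445, 0], [0.41, -0.445, 0], [0.41, -0.445, 0], [0.41, -0.445, 0], [0, 0, 0.8], [0, 0, 0.8]], claw=[50, 50, 50, 50, 50, 50, 50, 50, 50, 50])

```text
time_s: 1.7
position: [0.3958, -0.3295, 0.1508]
tool_rot: [[0.999, -0.034, 0.001], [-0.034, -0.999, -0.002], [0.002, 0.002, -1.0]]
ft_force: [0.7, -0.5, -0.4]
grip_width: 0.0498
gripper_force: 0.0
```

Run:
```python
from h import *
print(env.observe()["position"])
im,d=imaging.get_image("top")
cv2.imwrite("pics/t1.png",cv2.resize(im[160:270,330:430],None,fx=4,fy=4,interpolation=cv2.INTER_CUBIC))
im,d=imaging.get_image("scene")
cv2.imwrite("pics/s1.png",cv2.resize(im[120:220,270:390],None,fx=4,fy=4,interpolation=cv2.INTER_CUBIC))
a=cv2.imread("pics/t1.png");b=cv2.imread("pics/s1.png");h=440
cv2.imwrite("pics/m1.png",np.hstack([cv2.resize(a,(390,430)),cv2.resize(b,(410,430))]))
```

```text
[ 0.39577871 -0.32952045  0.15080926]
```

View pics/m1.png

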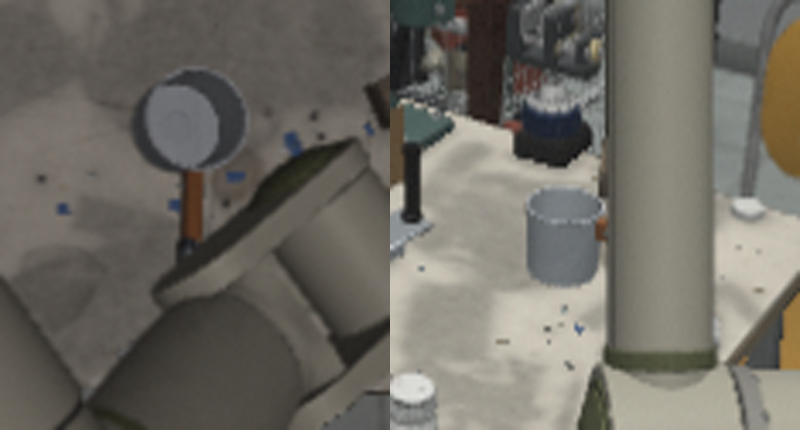

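The gripper sits over the handle. The arm hides the details, but the opening leaves ±17 mm to spare, so I'll descend and close.

>>> arm_command(turn=[[0, 0, 0], [0, 0, 0], [0, 0, 0], [0, 0, 0], [0, 0, 0], [0, 0, 0], [0, 0, 0], [0, 0, 0], [0, 0, 0], [0, 0, 0], [0, 0, 0], [0, 0, 0]], xyz=[[0, 0, 0.5], [0, 0, 0.5], [0, 0, 0.5], [0, 0, 0.4], [0, 0, 0.3], [0, 0, 0.12], [0, 0, 0], [0, 0, 0], [0, 0, 0], [0, 0, 0], [0, 0, 0], [0, 0, 0]], claw=[50, 50, 50, 50, 50, 50, 50, 30, 22, 18, 10, 5], squeeze=60)

```text
time_s: 3.0
position: [0.3951, -0.3302, 0.0357]
tool_rot: [[0.999, -0.036, 0.0], [-0.036, -0.999, -0.001], [0.0, 0.001, -1.0]]
ft_force: [-1.0, 0.1, 3.5]
grip_width: 0.0153
gripper_force: 59.9
```

>>> arm_command(turn=[[0, 0, 0], [0, 0, 0], [0, 0, 0], [0, 0, 0], [0, 0, 0]], xyz=[[0, 0, 0], [0, 0, 0], [0, 0, -0.2], [0, 0, -0.3], [0, 0, 0]], claw=[5, 5, 5, 5, 5])

```text
time_s: 3.5
position: [0.3956, -0.3306, 0.0618]
tool_rot: [[0.999, -0.036, 0.002], [-0.036, -0.999, -0.002], [0.002, 0.002, -1.0]]
ft_force: [-0.2, -0.1, -1.0]
grip_width: 0.015
gripper_force: 59.3
```

```bash
cat >> h.py <<'E'
def cup(c,n="top",z0=.05,z1=.1):
    """rim outline centre near c (xy, m): fit of points above z0"""
    im,d=imaging.get_image(n);P=cloud(n,d);r=np.hypot(P[...,0]-c[0],P[...,1]-c[1])
    m=(r<.062)&(P[...,2]>z0)&(P[...,2]<z1);z=np.percentile(P[m][:,2],85)
    Q=P[m&(abs(P[...,2]-z)<.006)]
    sat=cv2.cvtColor(im,cv2.COLOR_BGR2HSV)[...,1]
    Q=P[m&(abs(P[...,2]-z)<.006)&(sat<70)]
    e=cv2.minEnclosingCircle((Q[:,:2]*1000).astype(np.float32))
    # circle fit to all outer rim points
    return np.round(e[0],1),round(e[1],1),round(z*1000,1),len(Q)
E
python3 - <<'E'
from h import *
s=env.observe();R=np.array(s["tool_rot"]);p=np.array(s["position"])
c=p+R[:,0]*.13;print(p,c)
for n in("top","scene"):print(n,cup(c[:2],n,.07,.11))
E
```

```text
[ 0.39556124 -0.3306227   0.06184602] [ 0.52547596 -0.33532516  0.06207638]
top (array([ 525.5, -335.9]), 47.0, np.float64(92.7), 91)
scene (array([ 528.8, -329.9]), 50.2, np.float64(87.5), 79)
```

Top-camera measurements agree with the kinematics: the cup axis is TCP + 130 mm. I'll turn to the feeder's yaw of −8.5°, then move to the pre-entry point.

>>> arm_command(turn=[[0, 0, 0.4], [0, 0, 0.5], [0, 0, 0.38], [0, 0, 0]], xyz=[[0, 0, 0], [0, 0, 0], [0, 0, 0], [0, 0, 0]], claw=[5, 5, 5, 5])

```text
time_s: 4.0
position: [0.3948, -0.3297, 0.0596]
tool_rot: [[0.989, -0.148, -0.001], [-0.148, -0.989, 0.001], [-0.001, -0.001, -1.0]]
ft_force: [0.6, 0.6, -1.2]
grip_width: 0.0152
gripper_force: 59.3
```

>>> arm_command(turn=[[0, 0, 0], [0, 0, 0], [0, 0, 0], [0, 0, 0], [0, 0, 0], [0, 0, 0], [0, 0, 0], [0, 0, 0], [0, 0, 0], [0, 0, 0], [0, 0, 0], [0, 0, 0]], xyz=[[-0.087, -0.3, 0], [-0.087, -0.6, 0], [-0.087, -0.7, 0], [-0.087, -0.7, 0], [-0.087, -0.7, 0], [-0.087, -0.7, 0], [-0.087, -0.7, 0], [-0.087, -0.7, 0], [-0.087, -0.7, 0], [-0.087, -0.6, 0], [-0.087, -0.4, 0], [-0.087, -0.174, 0]], claw=[5, 5, 5, 5, 5, 5, 5, 5, 5, 5, 5, 5])

```text
time_s: 5.2
position: [0.3944, 0.024, 0.0601]
tool_rot: [[0.989, -0.145, -0.001], [-0.145, -0.989, 0.0], [-0.001, -0.0, -1.0]]
ft_force: [-0.1, 0.2, -1.0]
grip_width: 0.0151
gripper_force: 59.3
```

>>> arm_command(turn=[[0, 0, 0], [0, 0, 0], [0, 0, 0]], xyz=[[0, 0, 0.1], [0, 0, 0.1], [0, 0, 0]], claw=[5, 5, 5])

```text
time_s: 5.5
position: [0.3947, 0.0217, 0.0496]
tool_rot: [[0.989, -0.149, -0.001], [-0.149, -0.989, 0.0], [-0.001, -0.0, -1.0]]
ft_force: [1.1, 0.6, 0.2]
grip_width: 0.0148
gripper_force: 59.2
```

Run:
```python
from h import *
s=env.observe();R=np.array(s["tool_rot"]);p=np.array(s["position"])
c=p+R[:,0]*.13;print(p,c,np.degrees(np.arctan2(R[1,0],R[0,0])))
print(cup(c[:2],"top",.06,.10))
print("cmd shift units", R.T@(np.array([.4934,.0377,p[2]])-p)/.05)
```

```text
[0.3946791  0.02171307 0.04957319] [0.52323606 0.0023978  0.04940048] -8.544596203778342
(array([515.4,   1.7]), 53.2, np.float64(80.4), 77)
cmd shift units [ 1.90499473 -0.60954705 -0.00250945]
```

>>> arm_command(turn=[[0, 0, 0], [0, 0, 0], [0, 0, 0], [0, 0, 0], [0, 0, 0], [0, 0, 0], [0, 0, 0], [0, 0, 0], [0, 0, 0], [0, 0, 0], [0, 0, 0]], xyz=[[0.19, -0.061, 0], [0.19, -0.061, 0], [0.19, -0.061, 0], [0.19, -0.061, 0], [0.19, -0.061, 0], [0.19, -0.061, 0], [0.19, -0.061, 0], [0.19, -0.061, 0], [0.19, -0.061, 0], [0.19, -0.061, 0], [0, 0, 0]], claw=[5, 5, 5, 5, 5, 5, 5, 5, 5, 5, 5])

```text
time_s: 6.65
position: [0.4946, 0.0387, 0.0503]
tool_rot: [[0.989, -0.147, 0.001], [-0.147, -0.989, -0.0], [0.001, -0.0, -1.0]]
ft_force: [1.0, 0.6, -0.4]
grip_width: 0.0152
gripper_force: 59.3
```

Run:
```python
from h import *
s=env.observe();p=np.array(s["position"]);R=np.array(s["tool_rot"]);print(p,p+R[:,0]*.13,s["ft_force"])
out=[]
for n,(u0,u1,v0,v1) in(("top",(240,340,115,225)),("scene",(205,305,130,240))):
    im,d=imaging.get_image(n);out.append(cv2.resize(im[v0:v1,u0:u1],(400,440),interpolation=cv2.INTER_CUBIC))
cv2.imwrite("pics/m2.png",np.hstack(out))
```

```text
[0.49455369 0.03873203 0.05030123] [0.62313764 0.01959697 0.05043695] [ 0.95229897  0.61403485 -0.4032923 ]
```

View pics/m2.png

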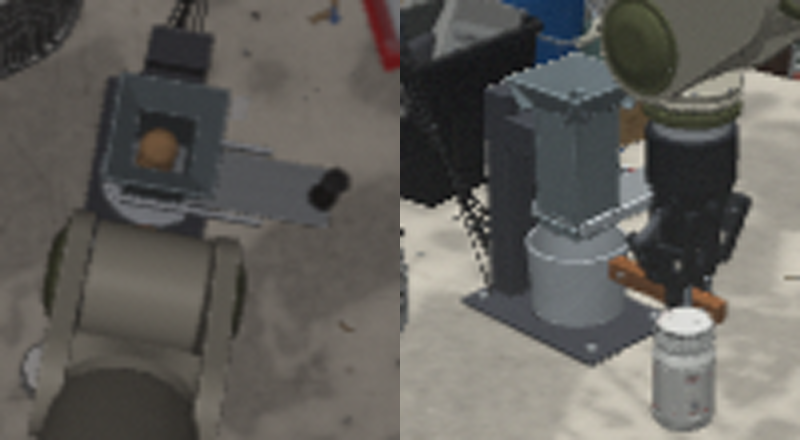

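The cup is centred under the spout: in the scene crop its axis is at about x=576 and the spout at about x=577. I'll lower it and release.

>>> arm_command(turn=[[0, 0, 0], [0, 0, 0], [0, 0, 0], [0, 0, 0]], xyz=[[0, 0, 0.06], [0, 0, 0.06], [0, 0, 0.05], [0, 0, 0]], claw=[5, 5, 5, 5])

```text
time_s: 7.15
position: [0.493, 0.0387, 0.0418]
tool_rot: [[0.989, -0.148, -0.0], [-0.148, -0.989, 0.0], [-0.0, 0.0, -1.0]]
ft_force: [-2.2, -0.5, 3.5]
grip_width: 0.0149
gripper_force: 60.1
```

>>> arm_command(turn=[[0, 0, 0], [0, 0, 0], [0, 0, 0], [0, 0, 0], [0, 0, 0]], xyz=[[0, 0, 0], [0, 0, 0], [0, 0, 0], [0, 0, 0], [0, 0, 0]], claw=[20, 30, 40, 40, 40])

```text
time_s: 7.65
position: [0.4933, 0.0387, 0.0418]
tool_rot: [[0.989, -0.147, 0.0], [-0.147, -0.989, -0.0], [0.0, -0.0, -1.0]]
ft_force: [-0.1, -0.1, -0.5]
grip_width: 0.0401
gripper_force: 0.0
```

>>> arm_command(turn=[[0, 0, 0], [0, 0, 0], [0, 0, 0], [0, 0, 0], [0, 0, 0], [0, 0, 0], [0, 0, -1], [0, 0, -1], [0, 0, -1], [0, 0, -1], [0, 0, -1], [0, 0, -1]], xyz=[[0, 0, -0.3], [0, 0, -0.5], [-0.15, 0, -0.8], [-0.25, 0, -0.9], [-0.25, 0, -0.9], [-0.25, 0, -0.8], [0, 0, 0], [0, 0, 0], [0, 0, 0], [0, 0, 0], [0, 0, 0], [0, 0, 0]], claw=[40, 40, 50, 60, 60, 60, 60, 60, 60, 60, 60, 60])

```text
time_s: 8.85
position: [0.4486, 0.0453, 0.2518]
tool_rot: [[0.929, 0.37, -0.0], [0.37, -0.929, 0.0], [-0.0, -0.0, -1.0]]
ft_force: [-0.3, -0.8, -0.8]
grip_width: 0.0599
gripper_force: 0.0
```

>>> arm_command(turn=[[0, 0, -1], [0, 0, -1], [0, 0, -1], [0, 0, -1], [0, 0, -1], [0, 0, -1], [0, 0, -1], [0, 0, -1], [0, 0, -1], [0, 0, -1], [0, 0, -1], [0, 0, -1]], xyz=[[0, 0, 0], [0, 0, 0], [0, 0, 0], [0, 0, 0], [0, 0, 0], [0, 0, 0], [0, 0, 0], [0, 0, 0], [0, 0, 0], [0, 0, 0], [0, 0, 0], [0, 0, 0]], claw=[60, 60, 60, 60, 60, 60, 60, 60, 60, 60, 60, 60])

```text
time_s: 10.05
position: [0.4486, 0.0453, 0.2518]
tool_rot: [[0.144, 0.99, -0.0], [0.99, -0.144, 0.0], [0.0, -0.0, -1.0]]
ft_force: [-0.3, -0.2, -1.2]
grip_width: 0.0606
gripper_force: 0.0
```

Run:
```python
from h import *
s=env.observe();p=np.array(s["position"]);R=np.array(s["tool_rot"])
print(p,s["q"],np.degrees(np.arctan2(R[1,0],R[0,0])))
print(R.T@(np.array([.6006,-.1219,p[2]])-p)/.05)
im,d=imaging.get_image("top");P=cloud("top",d)
m=(abs(P[...,0]-.6)<.03)&(abs(P[...,1]+.125)<.03)&(P[...,2]>.16)&(P[...,2]<.19)
Q=P[m];print(len(Q),Q.mean(0),cv2.minEnclosingCircle((Q[:,:2]*1000).astype(np.float32)))
print(cup((.622,.0185),"scene",.06,.08))
```

```text
[0.44861572 0.04534006 0.25177159] [-9.33451268e+00  1.08595734e+01  8.67094282e+01  9.77769467e-04
  8.24412654e+01 -1.06278787e+00] 81.72814638265062
[-2.87268408e+00  3.48927927e+00 -6.82184517e-04]
41 [ 0.60062482 -0.12106976  0.17596967] ((600.77099609375, -121.01639556884766), 10.721288681030273)
(array([631.1,  28. ]), 54.7, np.float64(70.3), 84)
```

>>> arm_command(turn=[[0, 0, 0], [0, 0, 0], [0, 0, 0], [0, 0, 0], [0, 0, 0], [0, 0, 0], [0, 0, 0], [0, 0, 0], [0, 0, 0]], xyz=[[-0.36, 0.436, 0], [-0.36, 0.436, 0], [-0.36, 0.436, 0], [-0.36, 0.436, 0], [-0.36, 0.436, 0], [-0.36, 0.436, 0], [-0.36, 0.436, 0], [-0.36, 0.436, 0], [0, 0, 0]], claw=[60, 60, 60, 60, 60, 60, 60, 60, 60])

```text
time_s: 11.05
position: [0.6012, -0.1252, 0.2506]
tool_rot: [[0.152, 0.988, -0.001], [0.988, -0.152, -0.0], [-0.0, -0.001, -1.0]]
ft_force: [-0.2, -0.0, 0.4]
grip_width: 0.0599
gripper_force: 0.0
```

>>> arm_command(turn=[[0, 0, 0], [0, 0, 0], [0, 0, 0], [0, 0, 0], [0, 0, 0], [0, 0, 0], [0, 0, 0], [0, 0, 0], [0, 0, 0], [0, 0, 0], [0, 0, 0], [0, 0, 0]], xyz=[[0, 0, 0.5], [0, 0, 0.5], [0, 0, 0.5], [0, 0, 0.4], [0, 0, 0.3], [0, 0, 0.2], [0, 0, 0], [0, 0, 0], [0, 0, 0], [0, 0, 0], [0, 0, 0], [0, 0, 0]], claw=[60, 60, 60, 60, 60, 60, 45, 35, 25, 15, 10, 10], squeeze=50)

```text
time_s: 12.25
position: [0.6027, -0.1234, 0.1333]
tool_rot: [[0.148, 0.989, 0.008], [0.989, -0.148, -0.002], [-0.001, 0.008, -1.0]]
ft_force: [12.1, -0.8, -1.4]
grip_width: 0.0177
gripper_force: 44.7
```

>>> arm_command(turn=[[0, 0, 0], [0, 0, 0], [0, 0, 0], [0, 0, 0], [0, 0, 0], [0, 0, 0], [0, 0, 0], [0, 0, 0], [0, 0, 0], [0, 0, 0]], xyz=[[0, 0.04, 0], [-0.13, 0, 0], [-0.13, 0, 0], [-0.13, 0, 0], [-0.13, 0, 0], [-0.13, 0, 0], [-0.13, 0, 0], [-0.13, 0, 0], [-0.13, 0, 0], [0, 0, 0]], claw=[10, 10, 10, 10, 10, 10, 10, 10, 10, 10])

```text
time_s: 13.25
position: [0.5949, -0.1754, 0.1314]
tool_rot: [[0.149, 0.989, 0.002], [0.989, -0.149, -0.0], [0.0, 0.002, -1.0]]
ft_force: [7.2, -4.5, -7.1]
grip_width: 0.0174
gripper_force: 51.7
```

Run:
```python
from h import *
s=env.observe();p=np.array(s["position"]);print(p,s["ft_force"],s["grip_width"])
e=np.array([-.148,-.989]);print("dist from axis",(p[:2]-[.6217,.0185])@e)
im,d=imaging.get_image("scene");cv2.imwrite("pics/m3.png",cv2.resize(im[130:250,200:350],None,fx=4,fy=4,interpolation=cv2.INTER_CUBIC))
```

```text
[ 0.59492624 -0.17542061  0.13136175] [ 7.16193079 -4.47508265 -7.05860501] 0.017405147108472026
dist from axis 0.19574999699218687
```

View pics/m3.png

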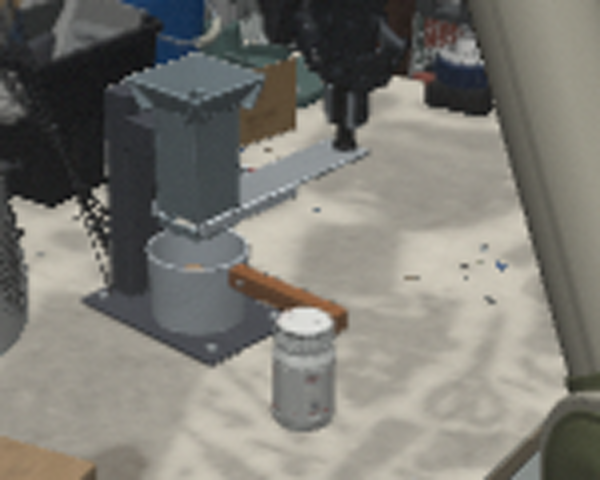

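The shutter is pulled and a knob shows in the cup at about (195,267). I'll now pull gently to the stop.

>>> arm_command(turn=[[0, 0, 0], [0, 0, 0], [0, 0, 0], [0, 0, 0]], xyz=[[-0.04, 0, 0], [-0.04, 0, 0], [-0.04, 0, 0], [0, 0, 0]], claw=[10, 10, 10, 10])

```text
time_s: 13.7
position: [0.5947, -0.1766, 0.1313]
tool_rot: [[0.146, 0.989, 0.002], [0.989, -0.146, 0.007], [0.007, 0.001, -1.0]]
ft_force: [11.2, 18.5, -5.4]
grip_width: 0.0172
gripper_force: 51.8
```

>>> arm_command(turn=[[0, 0, 0], [0, 0, 0], [0, 0, 0], [0, 0, 0]], xyz=[[-0.04, 0, 0], [-0.04, 0, 0], [0, 0, 0], [0, 0, 0]], claw=[10, 10, 10, 10])

```text
time_s: 14.1
position: [0.5947, -0.1768, 0.1312]
tool_rot: [[0.144, 0.99, 0.003], [0.99, -0.144, 0.013], [0.013, 0.001, -1.0]]
ft_force: [15.4, 34.8, -4.8]
grip_width: 0.0173
gripper_force: 51.9
```

Full travel is confirmed: 35 N at the stop, about 197 mm from the axis. I'll check that the throat is empty while relaxing the pull.

>>> arm_command(turn=[[0, 0, 0], [0, 0, 0], [0, 0, 0]], xyz=[[0.1, 0, 0], [0.08, 0, 0], [0, 0, 0]], claw=[10, 10, 10])

```text
time_s: 14.4
position: [0.595, -0.175, 0.1314]
tool_rot: [[0.147, 0.989, 0.002], [0.989, -0.147, 0.001], [0.001, 0.002, -1.0]]
ft_force: [7.3, 1.9, -7.3]
grip_width: 0.0175
gripper_force: 51.8
```

Run:
```python
from h import *
im,d=imaging.get_image("top");cv2.imwrite("pics/t4.png",cv2.resize(im[115:215,235:345],None,fx=3.6,fy=4,interpolation=cv2.INTER_CUBIC))
im2,_=imaging.get_image("scene");cv2.imwrite("pics/m4.png",np.hstack([cv2.imread("pics/t4.png"),cv2.resize(im2[180:220,230:270],(400,400),interpolation=cv2.INTER_CUBIC)]))
P=cloud("top",d);r=(abs(P[...,0]-.622)<.022)&(abs(P[...,1]-.0185)<.022);print(np.nanpercentile(P[r][:,2],[5,25,50,75]))
```

```text
[0.02363158 0.04202394 0.14581401 0.18606498]
```

View pics/m4.png

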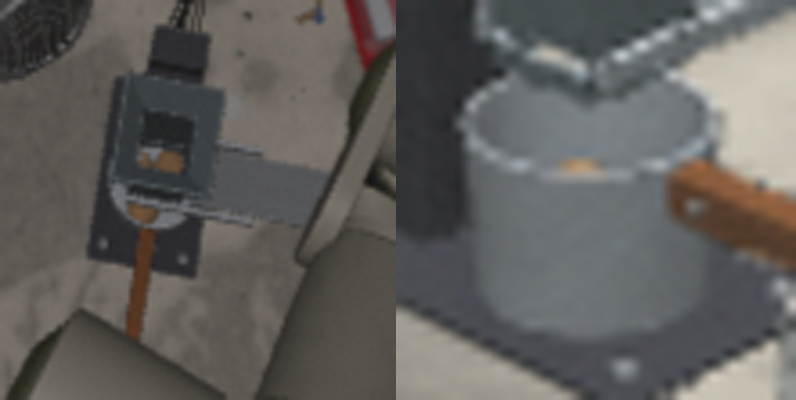

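The throat is empty and three knobs lie in the cup, at about (143,160), (170,160) and (143,213). Now I push the shutter home.

>>> arm_command(turn=[[0, 0, 0], [0, 0, 0], [0, 0, 0], [0, 0, 0], [0, 0, 0], [0, 0, 0], [0, 0, 0], [0, 0, 0], [0, 0, 0], [0, 0, 0]], xyz=[[0.145, 0, 0], [0.145, 0, 0], [0.145, 0, 0], [0.145, 0, 0], [0.145, 0, 0], [0.145, 0, 0], [0.145, 0, 0], [0.145, 0, 0], [0.05, 0, 0], [0, 0, 0]], claw=[10, 10, 10, 10, 10, 10, 10, 10, 10, 10])

```text
time_s: 15.5
position: [0.6035, -0.1172, 0.1314]
tool_rot: [[0.149, 0.989, 0.001], [0.989, -0.149, -0.002], [-0.002, 0.001, -1.0]]
ft_force: [4.2, -6.4, -6.4]
grip_width: 0.0175
gripper_force: 51.8
```

>>> arm_command(turn=[[0, 0, 0], [0, 0, 0], [0, 0, 0], [0, 0, 0]], xyz=[[0.04, 0, 0], [0.04, 0, 0], [0, 0, 0], [0, 0, 0]], claw=[10, 10, 10, 10])

```text
time_s: 15.9
position: [0.6035, -0.117, 0.1315]
tool_rot: [[0.151, 0.989, -0.0], [0.989, -0.151, -0.008], [-0.008, 0.001, -1.0]]
ft_force: [0.8, -23.2, -7.6]
grip_width: 0.0176
gripper_force: 51.8
```

The shutter is home: 60 mm of travel and −23 N at the stop. I'll relax, release and rise.

>>> arm_command(turn=[[0, 0, 0], [0, 0, 0], [0, 0, 0], [0, 0, 0], [0, 0, 0], [0, 0, 0], [0, 0, 0], [0, 0, 0], [0, 0, 0], [0, 0, 0], [0, 0, 0]], xyz=[[-0.06, 0, 0], [-0.03, 0, 0], [0, 0, 0], [0, 0, 0], [0, 0, 0], [0, 0, 0], [0, 0, -0.4], [0, 0, -0.6], [0, 0, -0.6], [0, 0, -0.6], [0, 0, -0.2]], claw=[10, 10, 25, 40, 60, 60, 60, 60, 60, 60, 60])

```text
time_s: 17.0
position: [0.6037, -0.1163, 0.2552]
tool_rot: [[0.147, 0.989, 0.005], [0.989, -0.147, -0.002], [-0.001, 0.005, -1.0]]
ft_force: [0.1, 0.7, -0.8]
grip_width: 0.0596
gripper_force: 0.0
```

Run:
```python
from h import *
s=env.observe();p=np.array(s["position"]);R=np.array(s["tool_rot"]);print(p)
print(R.T@(np.array([.4486,.0453,.2518])-p)/.05)
```

```text
[ 0.60367934 -0.11631004  0.25518014]
[ 2.74053889 -3.54385807  0.04528092]
```

>>> arm_command(turn=[[0, 0, 0], [0, 0, 0], [0, 0, 0], [0, 0, 0], [0, 0, 0], [0, 0, 0], [0, 0, 0], [0, 0, 0], [0, 0, 1], [0, 0, 1], [0, 0, 1], [0, 0, 1]], xyz=[[0.343, -0.443, 0], [0.343, -0.443, 0], [0.343, -0.443, 0], [0.343, -0.443, 0], [0.343, -0.443, 0], [0.343, -0.443, 0], [0.343, -0.443, 0], [0.343, -0.443, 0], [0, 0, 0], [0, 0, 0], [0, 0, 0], [0, 0, 0]], claw=[40, 40, 40, 40, 40, 40, 40, 40, 40, 40, 40, 40])

```text
time_s: 18.2
position: [0.4476, 0.0458, 0.2511]
tool_rot: [[0.48, 0.877, -0.001], [0.877, -0.48, 0.0], [-0.0, -0.001, -1.0]]
ft_force: [0.6, -0.4, 0.2]
grip_width: 0.0403
gripper_force: 0.0
```

>>> arm_command(turn=[[0, 0, 1], [0, 0, 1], [0, 0, 1], [0, 0, 1], [0, 0, 1], [0, 0, 1], [0, 0, 1], [0, 0, 1], [0, 0, 1], [0, 0, 1], [0, 0, 1], [0, 0, 1]], xyz=[[0, 0, 0], [0, 0, 0], [0, 0, 0], [0, 0, 0], [0, 0, 0], [0, 0, 0], [0, 0, 0], [0, 0, 0], [0, 0, 0], [0, 0, 0], [0, 0, 0], [0, 0, 0]], claw=[40, 40, 40, 40, 40, 40, 40, 40, 40, 40, 40, 40])

```text
time_s: 19.4
position: [0.4476, 0.0457, 0.251]
tool_rot: [[1.0, 0.023, -0.001], [0.023, -1.0, 0.0], [-0.001, -0.0, -1.0]]
ft_force: [0.3, -0.1, 0.2]
grip_width: 0.0401
gripper_force: 0.0
```

>>> arm_command(turn=[[0, 0, 1], [0, 0, 1], [0, 0, 0]], xyz=[[0, 0, 0], [0, 0, 0], [0, 0, 0]], claw=[40, 40, 40])

```text
time_s: 19.7
position: [0.4477, 0.0457, 0.2511]
tool_rot: [[0.989, -0.148, -0.001], [-0.148, -0.989, 0.0], [-0.001, 0.0, -1.0]]
ft_force: [-0.0, -0.8, 0.2]
grip_width: 0.0402
gripper_force: 0.0
```

Run:
```python
from h import *
s=env.observe();p=np.array(s["position"]);R=np.array(s["tool_rot"]);print(p,np.degrees(np.arctan2(R[1,0],R[0,0])))
print(R.T@(np.array([.4933,.0387,.0405])-p)/.05)
im,d=imaging.get_image("top");P=cloud("top",d)
m=(P[...,0]>.43)&(P[...,0]<.57)&(abs(P[...,1]-.04)<.03)&(P[...,2]>.058)&(P[...,2]<.078)&(cv2.cvtColor(im,cv2.COLOR_BGR2HSV)[...,1]>90)
Q=P[m];print(len(Q));Q=Q[:,:2]*1000
if len(Q)>5:print(cv2.fitLine(Q.astype(np.float32),cv2.DIST_L2,0,.1,.1).ravel(),Q.min(0),Q.max(0))
```

```text
[0.44765474 0.04571093 0.25114547] -8.516304295820627
[9.28818991e-01 3.46752026e-03 4.21176289e+00]
8
[ 1.2475362e-02 -9.9992216e-01  5.6724426e+02  2.5875132e+01] [564.98312296  20.80612824] [569.33313667  31.07457125]
```

>>> arm_command(turn=[[0, 0, 0], [0, 0, 0], [0, 0, 0], [0, 0, 0], [0, 0, 0], [0, 0, 0], [0, 0, 0], [0, 0, 0], [0, 0, 0], [0, 0, 0], [0, 0, 0], [0, 0, 0]], xyz=[[0.3, 0, 0.5], [0.3, 0, 0.7], [0.2, 0, 0.7], [0.13, 0, 0.6], [0, 0, 0.6], [0, 0, 0.5], [0, 0, 0.4], [0, 0, 0.19], [0, 0, 0], [0, 0, 0], [0, 0, 0], [0, 0, 0]], claw=[40, 40, 40, 40, 40, 40, 40, 40, 40, 28, 18, 5], squeeze=80)

```text
time_s: 20.95
position: [0.4944, 0.0388, 0.0432]
tool_rot: [[0.989, -0.147, 0.002], [-0.147, -0.989, -0.0], [0.002, -0.0, -1.0]]
ft_force: [-0.4, 0.4, 1.9]
grip_width: 0.0146
gripper_force: 78.3
```

>>> arm_command(turn=[[0, 0, 0], [0, 0, 0], [0, 0, 0], [0, 0, 0], [0, 0, 0]], xyz=[[0, 0, 0], [0, 0, 0], [0, 0, -0.08], [0, 0, -0.12], [0, 0, 0]], claw=[5, 5, 5, 5, 5])

```text
time_s: 21.45
position: [0.4941, 0.0387, 0.0529]
tool_rot: [[0.989, -0.147, 0.001], [-0.147, -0.989, -0.0], [0.001, 0.0, -1.0]]
ft_force: [0.5, 0.3, -1.9]
grip_width: 0.0148
gripper_force: 78.0
```

>>> arm_command(turn=[[0, 0, 0], [0, 0, 0], [0, 0, 0], [0, 0, 0], [0, 0, 0], [0, 0, 0], [0, 0, 0], [0, 0, 0], [0, 0, 0], [0, 0, 0], [0, 0, 0], [0, 0, 0]], xyz=[[-0.1, 0.03, 0], [-0.2, 0.06, 0], [-0.23, 0.07, 0], [-0.23, 0.07, 0], [-0.23, 0.07, 0], [-0.23, 0.07, 0], [-0.23, 0.07, 0], [-0.23, 0.07, 0], [-0.23, 0.07, 0], [-0.23, 0.07, 0], [-0.1, 0, 0], [0, 0, 0]], claw=[5, 5, 5, 5, 5, 5, 5, 5, 5, 5, 5, 5])

```text
time_s: 22.65
position: [0.3776, 0.0233, 0.0524]
tool_rot: [[0.989, -0.148, -0.001], [-0.148, -0.989, 0.0], [-0.001, -0.0, -1.0]]
ft_force: [-0.0, -0.5, -1.3]
grip_width: 0.0147
gripper_force: 78.0
```

>>> arm_command(turn=[[0, 0, 0], [0, 0, 0], [0, 0, 0], [0, 0, 0], [0, 0, 0], [0, 0, 0], [0, 0, 0], [0, 0, 0], [0, 0, 0]], xyz=[[0, 0, -0.15], [0, 0, -0.3], [0, 0, -0.3], [0, 0, -0.3], [0, 0, -0.3], [0, 0, -0.3], [0, 0, -0.3], [0, 0, -0.15], [0, 0, 0]], claw=[5, 5, 5, 5, 5, 5, 5, 5, 5])

```text
time_s: 23.55
position: [0.379, 0.0231, 0.1582]
tool_rot: [[0.989, -0.147, 0.002], [-0.147, -0.989, -0.001], [0.002, 0.0, -1.0]]
ft_force: [-0.6, 0.1, -1.8]
grip_width: 0.0148
gripper_force: 78.0
```

Run:
```python
from h import *
s=env.observe();p=np.array(s["position"]);R=np.array(s["tool_rot"]);print(p,s["grip_width"],s["ft_force"])
c=p+R[:,0]*.13;print(c,cup(c[:2],"top",p[2]+.02,p[2]+.05))
print(R.T@(np.array([.563,.345,p[2]])-R[:,0]*.13-p)/.05)
im,_=imaging.get_image("top");cv2.imwrite("pics/m5.png",cv2.resize(im[115:255,150:420],None,fx=2.9,fy=2.9,interpolation=cv2.INTER_CUBIC))
```

```text
[0.37900615 0.02309239 0.15821373] 0.014788754036206558 [-0.63407969  0.13300636 -1.80163054]
[0.50758841 0.00394801 0.15852263] (array([506.4,   2.3]), 45.9, np.float64(188.4), 89)
[ 9.16340931e-02 -6.90987548e+00  5.02153318e-03]
```

View pics/m5.png

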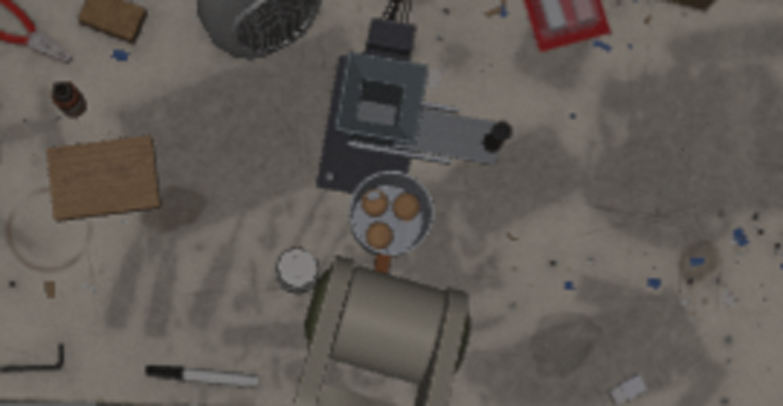

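The cup holds all three knobs (crop (374,203), (405,207), (379,235)), the shutter is home, and the bottle and board are in place. Next is the carry to the board.

>>> arm_command(turn=[[0, 0, 0], [0, 0, 0], [0, 0, 0], [0, 0, 0], [0, 0, 0], [0, 0, 0], [0, 0, 0], [0, 0, 0], [0, 0, 0], [0, 0, 0], [0, 0, 0], [0, 0, 0]], xyz=[[0.008, -0.25, 0], [0.008, -0.5, 0], [0.008, -0.65, 0], [0.008, -0.7, 0], [0.008, -0.7, 0], [0.008, -0.7, 0], [0.008, -0.7, 0], [0.008, -0.7, 0], [0.008, -0.7, 0], [0.008, -0.6, 0], [0.008, -0.45, 0], [0.008, -0.26, 0]], claw=[5, 5, 5, 5, 5, 5, 5, 5, 5, 5, 5, 5])

```text
time_s: 24.85
position: [0.4338, 0.3656, 0.156]
tool_rot: [[0.989, -0.146, -0.002], [-0.146, -0.989, -0.001], [-0.002, 0.001, -1.0]]
ft_force: [-0.3, -0.3, -1.8]
grip_width: 0.0146
gripper_force: 78.1
```

>>> arm_command(turn=[[0, 0, 0], [0, 0, 0], [0, 0, 0], [0, 0, 0], [0, 0, 0], [0, 0, 0], [0, 0, 0]], xyz=[[0, 0, 0.2], [0, 0, 0.35], [0, 0, 0.35], [0, 0, 0.35], [0, 0, 0.35], [0, 0, 0.2], [0, 0, 0]], claw=[5, 5, 5, 5, 5, 5, 5])

```text
time_s: 25.55
position: [0.4334, 0.363, 0.0657]
tool_rot: [[0.989, -0.148, -0.003], [-0.148, -0.989, -0.002], [-0.003, 0.002, -1.0]]
ft_force: [0.5, 0.9, -1.2]
grip_width: 0.0149
gripper_force: 78.1
```

Run:
```python
from h import *
s=env.observe();p=np.array(s["position"]);R=np.array(s["tool_rot"]);print(p,s["grip_width"],s["ft_force"])
c=p+R[:,0]*.13;print(c,cup(c[:2],"top",p[2]+.02,p[2]+.05))
print(R.T@(np.array([.563,.345,p[2]])-R[:,0]*.13-p)/.05)
```

```text
[0.43340912 0.36296077 0.06573649] 0.014902583051002982 [ 0.54043648  0.85035538 -1.2064677 ]
[0.56197151 0.34368446 0.06537084] (array([560.9, 342.5]), 46.3, np.float64(94.8), 71)
[ 0.01642031 -0.02905379 -0.00742325]
```

>>> arm_command(turn=[[0, 0, 0], [0, 0, 0], [0, 0, 0], [0, 0, 0], [0, 0, 0]], xyz=[[0.02, -0.03, 0.06], [0, 0, 0.06], [0, 0, 0.06], [0, 0, 0.04], [0, 0, 0]], claw=[5, 5, 5, 5, 5])

```text
time_s: 26.1
position: [0.4353, 0.3655, 0.0562]
tool_rot: [[0.989, -0.147, 0.0], [-0.147, -0.989, -0.0], [0.0, 0.0, -1.0]]
ft_force: [-0.5, -0.1, 0.2]
grip_width: 0.0145
gripper_force: 78.3
```

>>> arm_command(turn=[[0, 0, 0], [0, 0, 0], [0, 0, 0]], xyz=[[0, 0, 0.02], [0, 0, 0.02], [0, 0, 0]], claw=[5, 5, 5])

```text
time_s: 26.4
position: [0.4352, 0.3657, 0.055]
tool_rot: [[0.989, -0.147, 0.001], [-0.147, -0.989, 0.0], [0.0, -0.0, -1.0]]
ft_force: [-3.3, -0.1, 5.2]
grip_width: 0.0144
gripper_force: 79.3
```

Contact. Release and rise.

>>> arm_command(turn=[[0, 0, 0], [0, 0, 0], [0, 0, 0], [0, 0, 0], [0, 0, 0], [0, 0, 0], [0, 0, 0], [0, 0, 0], [0, 0, 0], [0, 0, 0], [0, 0, 0]], xyz=[[0, 0, 0], [0, 0, 0], [0, 0, 0], [0, 0, 0], [0, 0, -0.3], [0, 0, -0.5], [0, 0, -0.8], [-0.2, 0, -0.8], [-0.5, 0, -0.5], [-0.5, 0, 0], [0, 0, 0]], claw=[20, 30, 40, 40, 40, 40, 40, 40, 40, 40, 40])

```text
time_s: 27.5
position: [0.3738, 0.3747, 0.2003]
tool_rot: [[0.989, -0.146, 0.001], [-0.146, -0.989, 0.001], [0.0, -0.001, -1.0]]
ft_force: [-0.4, 0.2, -0.2]
grip_width: 0.0399
gripper_force: 0.0
```

Run:
```python
from h import *
im,_=imaging.get_image("top");im2,_=imaging.get_image("scene")
print(env.observe()["position"],cup((.563,.345),"top",.06,.1))
cv2.imwrite("pics/m6.png",np.hstack([cv2.resize(im[110:240,140:340],(400,260)),cv2.resize(im2[140:280,140:340],(400,280))[:260]]))
```

```text
[0.37592409 0.37436502 0.1993391 ] (array([562.7, 345.1]), 46.4, np.float64(85.2), 82)
```

View pics/m6.png

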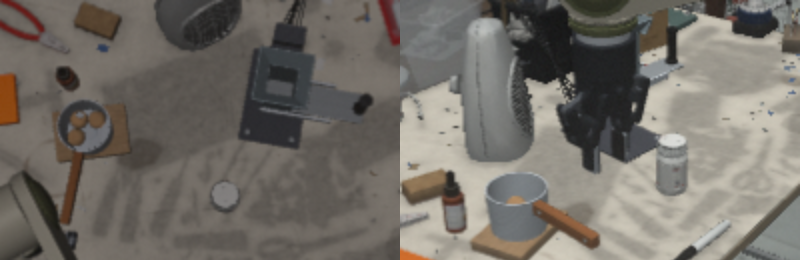

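The cup stands upright on the board, centred to about 1 mm by measurement, with three knobs inside. Both bottles are upright and the shutter is home. I'll hand the job in.

```bash
python3 -c "
from rig import env
print(env.close_job())"
```

```text
the job is handed in; nothing more can be done
None
```

The job is handed in (no verdict returned): after the shutter was pulled fully out and pushed home again, the cup with all three knobs stands upright on the board, about 1 mm off its middle, and both bottles are still upright.

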